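Slide the standing tuning fork into its dock

ROBOT

A 6-joint arm with a two-finger parallel gripper is mounted at the origin on the work surface. World frame = base frame: x ahead of the robot, y to its left, z up, the work surface at z = 0. Lengths are in m, angles in rad, forces in N, time in s.
With the tool pointing down it reaches from about 0.35 to 0.975 m from the base axis. Payload 4.9 kg.
Tool frame: the origin (TCP) lies at the centre of the arm's flange, where the gripper is bolted on; the fingertips stand 173 mm ahead of it and the grasp point (between the pads) lies 155 mm ahead of it (ctrl.finger_overhang is the distance from the TCP to the fingertips, in m); z points along the fingers, y is the direction in which the jaws open and shut (so a half turn about z gives the same grasp; the last joint's range is limited). The gripper opens to 85 mm and grips with 20 to 120 N. Pads are 22 mm wide; open, the fingers measure 114 mm over their backs; the gripper's body (76 mm by 85 mm) begins 54 mm behind the grasp point. The pads swing forward as they close: fully open they stand 13 mm farther back than shut.
Start: joints at [-1.293, 0.053, 1.613, -0, 1.476, -0.119], TCP at [0.242, -0.576, 0.405] pointing down, gripper open.
Joint ranges: [-3.01, 3.01], [-1.01, 2.22], [0.06, 2.58], [-1.02, 4.17], [0.09, 2.62], [-3.14, 3.14]. Speed limits (rad/s): [2.57, 2.57, 3.14, 3.14, 3.14, 3.14].

INTERFACE

Orientations are given as a rotation vector (axis times angle).
In Python, from station import ctrl, eyes, spotter gives the robot as it stands.
- The arm moves only by the shell command python3 -m crank 'ROWS' [FORCE]. ROWS is JSON, a list of rows, each a list of 7 numbers: the turn, a rotation vector about the tool's x, y, z in rad, then the shift along the tool's x, y, z in mm, then the closure, from -1 (fully open) to 1 (shut). A call has 1 to 8 rows; each row shifts and turns the pose as measured when the row begins, along the tool's axes as they then stand; what a row does not reach is not made up. A row lasts 1/12 s, in which the tool goes at most 41.7 mm and 7.16 degrees, less where a joint would pass 70% of its speed; a pose out of reach is approached as far as the arm can. A call is refused whole if a number of a shift passes 41.7 or a number of a turn 0.125, either way. A call with a gripper value outside its range is refused whole. The fingers move at their own pace and stop on an object; FORCE is the grip in N (left out, the last holds). Time passes only in rows, so rows that do not move let the fingers close. It gives the time, the measured TCP pose, the force and the opening at its end, in the units of the state.
- ctrl.get_obs(): the state, without advancing time (a new reading comes with each control period).
- eyes.get_image(name): name is "scene" or "top" or "wrist"; returns a dict with "image" (420x560x3 uint8, red, green, blue), "vertical_fov" (degrees; the focal length in pixels is half the picture's height over the tangent of half this angle, whatever the lens; pixels are square), "cx", "cy" (the principal point, pixels), "rvec" (rotation vector, rad) and "tvec" (3), from world to camera coordinates, as OpenCV has them; the wrist camera has in their place "mount" (4x4, takes a point from camera to tool coordinates, whose origin is the TCP and whose axes are the flange's). Camera axes: x right, y down, z forward; pixel columns grow to the right and rows downward; lengths in m; the calibration is good to about 2 mm. A picture is of the moment at which its call begins: read the wrist's pose just before it. There is no depth.
- ctrl.finish_job(): hands the job in, once; it reports no verdict.
Trained networks look in a picture, given as the dict that the camera call returned (one of the last four; its "shot" number tells which), for a name from the list of things; names that differ only in an ending like _2 or _b are one class to them, and where a whole thing is asked for, a point or a joint stands for the part that bears it (a point fixed in the world has none). Each returns a list of dicts, best first, with "confidence" (0 to 1); they miss things now and then, are a little off and sometimes report something else, mostly with a low value. They report only what shows in the picture. A call takes as long as a camera call.
- spotter.look_for(query, picture): "centre" ([x, y, z] in m, in world coordinates, good to about 4 mm: the middle of the surface that is visible of it).
- spotter.outline_of(query, picture): "region" (420x560 bool, what is visible of it).
- spotter.mark_of(query, picture): "centre" ([x, y, z] in m, in world coordinates, good to about 4 mm: a listed point, or the origin of a listed thing).
The state is a dict: "t": time; "q": joint angles; "dq": joint speeds; "effort": joint torques, N m; "tool_pos": TCP position; "tool_rot": TCP orientation; "contact_force": force on the tool from outside, world axes, zero at the start; "wrist_torque": the same for the moment, N m; "opening": finger opening in m.
Only numpy, scipy, OpenCV 4.12 (cv2) and the standard library are available. Lean on these libraries where they do the work, as an engineer would, in place of code of your own. Each camera call takes 0.05 s, during which the arm holds its last target.

TASK

Push the upright tuning fork across the shelf by its thick round foot, with the fingertips low down, so that it slides standing into the U-shaped walnut dock and stops fully home against the dock's back rail. Touch only the foot, never the stem or prongs above it, keep the fork upright and flat on the shelf all the way, and leave the jar, the egg and the gear where they are. Finish with the hand clear of everything.

Things in the scene. Friction and masses are not known exactly. Their poses are not given: they have to be found in the camera images.
- fork: Steel tuning fork standing on an aluminium foot, loose, about 0.46 kg, 220 mm tall in all. The foot, the only part to touch, is an upright cylinder 56 mm in diameter, 30 mm high. Origin: centre of the foot's underside, on the shelf (z = 0); z up. It slides under a few newtons; pushed on the foot it stays upright, pushed much higher it tips.
- prongs: The fork's upper part, rigid on the foot, not to be touched: pillar from 30 to 72 mm above the shelf (radius 16 mm at its bottom, 10 mm from 40 mm up), thin stem to 100 mm, then two prongs up to 220 mm, 38 mm over both along its y axis, 8 mm thick in x. Origin: centre of the foot's top face. Lean the fingers so that the hand's body stays behind this while the tips push the foot.
- dock: Dark walnut U-shaped rail fixed to the shelf, 18 mm high, no floor. Origin: where the centre of the foot's underside lies when home. It is open to its +y: push the fork in along -y. Back rail's inner face at y = -28 mm; cheeks (inner faces at x = -34 and +34) run to y = +16 mm, then lips flare out to an 82 mm mouth at y = +37 mm. When home the foot stands 12 mm out of the cheeks.
- jar: White ceramic rattle jar with a wooden twist cap, 60 mm in diameter, 68 mm tall, loose bystander; origin at the centre of its underside.
- egg: Walnut egg standing on its flattened blunt end, 47 mm in diameter, 63 mm tall, loose bystander; origin at the centre of its underside.
- gear: Green acrylic gear lying flat, 80 mm in diameter over the teeth, 14 mm high with its hub, loose bystander; origin at the centre of its underside.

How it is judged:
At the end, for the whole second after the job is handed in: The fork stands upright (within 0.05 rad), on the shelf and at rest in the dock, its foot between the cheeks and within 5 mm of the back rail; jar, egg and gear are within 15 mm of where they began (y of fork in the frame of dock between -0.005 and 0.005 m and x of fork in the frame of dock between -0.009 and 0.009 m and angle between fork's own z axis and vertical below 0.05 rad and height (world z) of fork below 0.004 m and linear speed of fork below 0.01 m/s and distance of each of jar, egg, gear from where it was at the start of the episode below 0.015 m); the robot touches nothing.
It fails at once if the fork tips by more than 0.17 rad (10 degrees) (angle between fork's own z axis and vertical above 0.17 rad).
It fails at once if the fork is lifted more than 10 mm off the shelf (height (world z) of fork above 0.01 m).
It fails at once if the pillar, stem or prongs of the fork are touched by the robot (contact force between any of the fingers, the arm and prongs above 0.3 N).
It fails at once if the jar, the egg or the gear is moved by more than 15 mm (distance of any of jar, egg, gear from where it was at the start of the episode above 0.015 m).
It also fails if it takes over 64 s, if anything falls off the work surface, if the arm or the gripper's body presses on something with over 40 N, if the wrist force passes 120 N, or if a joint passes its speed limit or range.

## Working session

There is one attempt and no reset: what is moved stays moved. The work goes in short steps, Python scripts to look and compute and a shell command to move; the robot and the scene stay as the last step left them, time stands still between calls to the robot, and variables do not carry over. Pictures are saved under pics/ and viewed, and the job is handed in when it is done.

```bash
ls; mkdir -p pics
python3 - <<'E'
from station import ctrl, eyes, spotter
import cv2, numpy as np
o=ctrl.get_obs(); print({k:np.round(v,3).tolist() for k,v in o.items()}, ctrl.finger_overhang)
for n in ("scene","top"):
    p=eyes.get_image(n); cv2.imwrite(f"pics/{n}0.png",p["image"][:,:,::-1])
    for q in ("fork","prongs","dock","jar","egg","gear"):
        r=spotter.mark_of(q,p)
        print(n,q,[(np.round(d["centre"],4).tolist(),round(d["confidence"],2)) for d in r[:2]])
E
```

```text
pics
{'t': 0.0, 'q': [-1.293, 0.053, 1.614, 0.0, 1.476, -0.119], 'dq': [-0.0, 0.0, -0.0, 0.001, -0.001, -0.001], 'effort': [-0.0, -39.368, -37.017, -0.0, 0.007, -0.0], 'tool_pos': [0.241, -0.576, 0.403], 'tool_rot': [-3.078, -0.619, 0.0], 'contact_force': [-0.646, -0.308, -1.034], 'wrist_torque': [0.027, -0.021, -0.035], 'opening': 0.085} 0.1734
scene fork [([0.543, 0.0979, 0.0024], 0.59)]
scene prongs [([0.5464, 0.104, 0.0297], 0.97)]
scene dock [([0.5573, -0.1399, -0.0002], 0.96)]
scene jar [([0.7364, 0.0207, 0.0018], 0.96)]
scene egg [([0.7289, -0.2587, -0.0], 0.83), ([0.6571, 0.2569, -0.0017], 0.52)]
scene gear [([0.6598, 0.262, -0.002], 0.61)]
top fork [([0.546, 0.0942, -0.0005], 0.75)]
top prongs [([0.5475, 0.1005, 0.0296], 0.66), ([0.6629, 0.2656, 0.0009], 0.28)]
top dock []
top jar [([0.7352, 0.0196, -0.001], 0.63)]
top egg [([0.7275, -0.2579, -0.0022], 0.94)]
top gear [([0.6636, 0.2621, 0.0], 0.75)]
```

View pics/scene0.png

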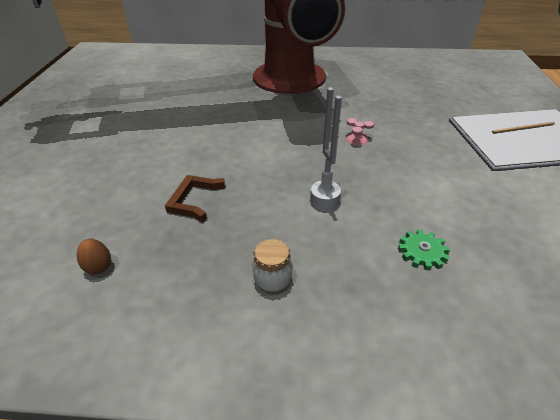

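View pics/top0.png

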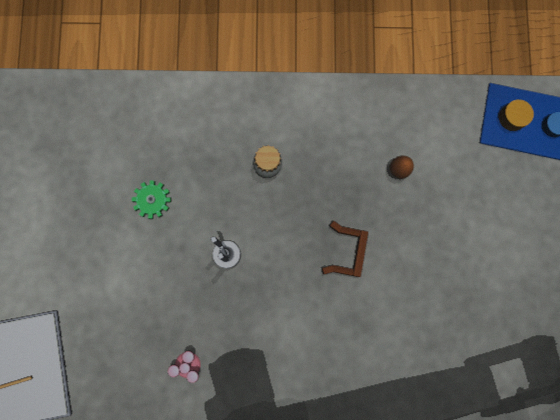

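```bash
cat > h.py <<'E'
from station import ctrl, eyes, spotter
import cv2, numpy as np
from scipy.spatial.transform import Rotation as R
def cam(p):
    h,w=p["image"].shape[:2]; f=h/2/np.tan(np.radians(p["vertical_fov"])/2)
    K=np.array([[f,0,p["cx"]],[0,f,p["cy"]],[0,0,1]])
    if "mount" in p:
        o=ctrl.get_obs(); T=np.eye(4);T[:3,:3]=R.from_rotvec(o["tool_rot"]).as_matrix();T[:3,3]=o["tool_pos"]
        M=np.linalg.inv(T@np.array(p["mount"])); return K,M[:3,:3],M[:3,3]
    return K,R.from_rotvec(p["rvec"]).as_matrix(),np.array(p["tvec"])
def rect(p,z,x0,x1,y0,y1,s=2000):
    # picture: up = +x, left = +y ; 
    K,Rm,t=cam(p)
    H=K@np.column_stack([Rm[:,0],Rm[:,1],Rm[:,2]*z+t])
    A=np.array([[0,-1/s,x1],[-1/s,0,y1],[0,0,1]])
    return cv2.warpPerspective(p["image"],H@A,(int((y1-y0)*s),int((x1-x0)*s)),flags=cv2.INTER_LINEAR|cv2.WARP_INVERSE_MAP)
E
python3 - <<'E'
from h import *
p=eyes.get_image("top")
print(p["vertical_fov"],p["tvec"])
a=rect(p,0.018,0.46,0.64,-0.22,0.16)
cv2.imwrite("pics/r18.png",a[:,:,::-1])
p2=eyes.get_image("scene")
b=rect(p2,0.018,0.46,0.64,-0.22,0.16)
cv2.imwrite("pics/r18s.png",b[:,:,::-1])
for im in (a,b):
    hsv=cv2.cvtColor(im,cv2.COLOR_RGB2HSV)
    m=((hsv[...,1]>110)&(hsv[...,2]>25)).astype(np.uint8); m[:,:400]&=1
    n,l,st,c=cv2.connectedComponentsWithStats(m)
    for i in range(1,n):
        if st[i,4]>800:
            ys,xs=np.where(l==i); print(st[i],cv2.minAreaRect(np.column_stack([xs,ys]).astype(np.float32)))
E
```

```text
48.20974723738895 [0.00850125 0.61242333 0.90924901]
[  511    49   189   226 12121] ((605.5256958007812, 169.08685302734375), (158.1482696533203, 217.9309844970703), 10.873519897460938)
[  499    15   197   257 22490] ((596.9457397460938, 150.18186950683594), (171.6622772216797, 246.25698852539062), 10.885526657104492)
```

```bash
python3 -c "
import cv2,numpy as np
a=cv2.imread('pics/r18.png');b=cv2.imread('pics/r18s.png')
a=a[:,:];cv2.imwrite('pics/rr.png',cv2.resize(np.vstack([a,b]),(633,600)))"
```

```text
(no output)
```

View pics/rr.png

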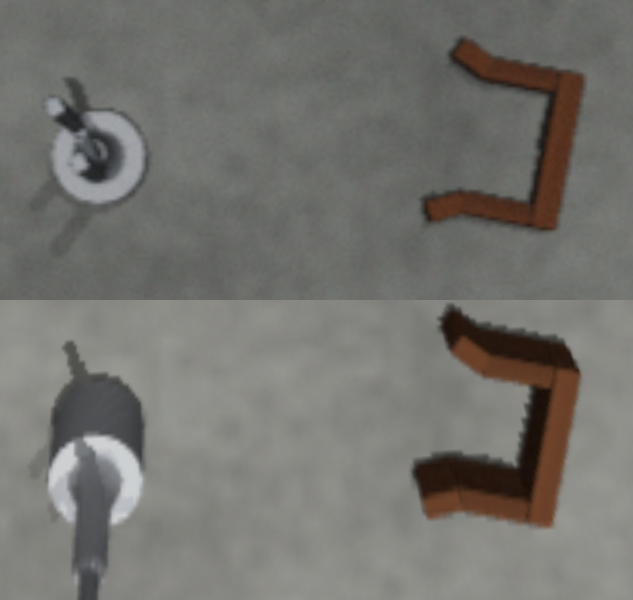

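```bash
cat >> h.py <<'E'
def foot(p,x0=0.48,x1=0.64,y0=-0.2,y1=0.16,dbg=None):
    a=rect(p,0.03,x0,x1,y0,y1); g=cv2.GaussianBlur(cv2.cvtColor(a,cv2.COLOR_RGB2GRAY),(7,7),0)
    c=cv2.HoughCircles(g,cv2.HOUGH_GRADIENT_ALT,1.5,60,param1=120,param2=0.4,minRadius=50,maxRadius=62)
    if dbg: cv2.imwrite(dbg,a[:,:,::-1])
    return [] if c is None else [(round(x1-v/2000,4),round(y1-u/2000,4),round(r/2,1)) for u,v,r in c[0]]
E
python3 - <<'E'
from h import *
for n in ("top","scene"):
    p=eyes.get_image(n); print(n,foot(p,dbg=f"pics/f_{n}.png"))
    print([np.round(spotter.mark_of(q,p)[0]["centre"],4) for q in ("fork","prongs") if spotter.mark_of(q,p)])
o=ctrl.get_obs(); Rm=R.from_rotvec(o["tool_rot"]).as_matrix(); print(Rm.round(3))
# desired: z leaned 45deg forward along dock heading
psi=np.radians(10.9); d=np.array([-np.sin(psi),-np.cos(psi),0]); L=np.radians(45)
z=np.sin(L)*d-np.cos(L)*np.array([0,0,1]); s=np.cross([0,0,1],d)
for y in (s,-s):
    D=np.column_stack([np.cross(y,z),y,z]); print(D.round(3), R.from_matrix(Rm.T@D).as_rotvec().round(3))
E
```

```text
top [(np.float32(0.544), np.float32(0.1), np.float32(27.9))]
[array([5.447e-01, 9.790e-02, 1.000e-04]), array([0.5515, 0.0992, 0.0288])]
scene [(np.float32(0.5455), np.float32(0.1015), np.float32(27.4))]
[array([ 0.6571,  0.2589, -0.0009]), array([0.5472, 0.1045, 0.0296])]
[[ 0.922  0.386 -0.   ]
 [ 0.386 -0.922  0.   ]
 [-0.    -0.    -1.   ]]
[[ 0.134  0.982 -0.134]
 [ 0.694 -0.189 -0.694]
 [-0.707  0.    -0.707]] [-0.386 -0.72  -0.931]
[[-0.134 -0.982 -0.134]
 [-0.694  0.189 -0.694]
 [ 0.707 -0.    -0.707]] [-0.839  0.45   2.026]
```

```bash
python3 -m crank '[[0,0,0,0,0,-30,0.25],[-0.035,-0.0655,-0.0846,0,0,-30,0.25],[-0.035,-0.0655,-0.0846,0,0,0,0.25],[-0.035,-0.0655,-0.0846,0,0,0,0.25],[-0.035,-0.0655,-0.0846,0,0,0,0.25],[-0.035,-0.0655,-0.0846,0,0,0,0.25],[-0.035,-0.0655,-0.0846,0,0,0,0.25],[-0.035,-0.0655,-0.0846,0,0,0,0.25]]'
cat >> h.py <<'E'
psi=np.radians(10.9); d=np.array([-np.sin(psi),-np.cos(psi),0]); s=np.cross([0,0,1],d)
def want(L=45):
    L=np.radians(L); z=np.sin(L)*d-np.cos(L)*np.array([0,0,1]); return np.column_stack([np.cross(s,z),s,z])
def to(target=None,L=45,shift=None):
    o=ctrl.get_obs(); Rm=R.from_rotvec(o["tool_rot"]).as_matrix(); P=np.array(o["tool_pos"])
    print("t",round(o["t"],2),"pos",P.round(4),"q",np.round(o["q"],3),"F",np.round(o["contact_force"],1),"open",round(o["opening"],4))
    print("turn left",R.from_matrix(Rm.T@want(L)).as_rotvec().round(4))
    if target is not None: print("shift tool mm",(1000*Rm.T@(np.array(target)-P)).round(1))
E
python3 -c "
from h import *
to([.5825,.297,.45])"
```

```text
t: 1.97
tool_pos: [0.2411, -0.5773, 0.4679]
tool_rot: [2.389, 1.354, -0.58]
contact_force: [-0.8, -0.2, 0.3]
opening: 0.0317
t 1.97 pos [ 0.2411 -0.5773  0.4679] q [-1.238 -0.059  1.644 -0.366  1.16  -0.618] F [-0.8 -0.2  0.3] open 0.0317
turn left [-0.132  -0.2423 -0.3114]
shift tool mm [ 806.1 -136.3 -461.3]
```

```bash
python3 -m crank '[[-0.033,-0.0606,-0.078,0,0,0,0.25],[-0.033,-0.0606,-0.078,0,0,0,0.25],[-0.033,-0.0606,-0.078,0,0,0,0.25],[-0.033,-0.0606,-0.078,0,0,0,0.25]]'; 
python3 -c "
from h import *
to([.5825,.297,.45])"
```

```text
t: 2.3
tool_pos: [0.2417, -0.5768, 0.4686]
tool_rot: [1.92, 1.62, -0.817]
contact_force: [-0.5, 0.4, 0.4]
opening: 0.0319
t 2.3 pos [ 0.2417 -0.5768  0.4686] q [-1.232 -0.111  1.721 -0.485  0.866 -0.873] F [-0.5  0.4  0.4] open 0.0319
turn left [0.007  0.0128 0.0178]
shift tool mm [ 654.1  185.6 -646.3]
```

```bash
python3 -m crank '[[0,0,0,26,7.4,-26,0.25],[0,0,0,26,7.4,-26,0.25],[0,0,0,26,7.4,-26,0.25],[0,0,0,26,7.4,-26,0.25],[0,0,0,26,7.4,-26,0.25],[0,0,0,26,7.4,-26,0.25],[0,0,0,26,7.4,-26,0.25],[0,0,0,26,7.4,-26,0.25]]'; 
python3 -c "
from h import *
to([.5825,.297,.45])"
```

```text
t: 2.97
tool_pos: [0.3496, -0.2903, 0.4623]
tool_rot: [1.93, 1.61, -0.822]
contact_force: [0.9, -0.3, -0.5]
opening: 0.0322
t 2.97 pos [ 0.3496 -0.2903  0.4623] q [-0.711 -0.476  2.022 -0.723  1.225 -0.408] F [ 0.9 -0.3 -0.5] open 0.0322
turn left [-0.0003  0.0143  0.0101]
shift tool mm [ 440.3  121.9 -436.6]
```

```bash
python3 -m crank '[[0,0,0,26,7.2,-26,0.25],[0,0,0,26,7.2,-26,0.25],[0,0,0,26,7.2,-26,0.25],[0,0,0,26,7.2,-26,0.25],[0,0,0,26,7.2,-26,0.25],[0,0,0,26,7.2,-26,0.25],[0,0,0,26,7.2,-26,0.25],[0,0,0,26,7.2,-26,0.25]]'; 
python3 -c "
from h import *
to([.5825,.297,.45])"
```

```text
t: 3.63
tool_pos: [0.4603, 0.0045, 0.4605]
tool_rot: [1.929, 1.602, -0.813]
contact_force: [0.3, -0.1, -0.1]
opening: 0.0319
t 3.63 pos [0.4603 0.0045 0.4605] q [ 0.011 -0.317  1.909 -0.789  1.692  0.154] F [ 0.3 -0.1 -0.1] open 0.0319
turn left [0.0074 0.0151 0.0024]
shift tool mm [ 223.5   66.8 -214.9]
```

```bash
python3 -m crank '[[0,0.005,0,28,8.3,-27,0.25],[0,0.005,0,28,8.3,-27,0.25],[0,0.005,0,28,8.3,-27,0.25],[0,0,0,28,8.3,-27,0.25],[0,0,0,28,8.3,-27,0.25],[0,0,0,28,8.3,-27,0.25],[0,0,0,28,8.3,-27,0.25],[0,0,0,28,8.3,-27,0.25]]'; 
python3 -c "
from h import *
to([.5825,.297,.30])
p=eyes.get_image('wrist'); cv2.imwrite('pics/w1.png',p['image'][:,:,::-1])"
```

```text
t: 4.3
tool_pos: [0.5831, 0.3145, 0.4551]
tool_rot: [1.936, 1.614, -0.792]
contact_force: [0.5, -1.1, -0.4]
opening: 0.032
t 4.3 pos [0.5831 0.3145 0.4551] q [ 0.473  0.242  1.372 -0.66   1.974  0.528] F [ 0.5 -1.1 -0.4] open 0.032
turn left [ 0.0139 -0.0027  0.0033]
shift tool mm [ 97.1   1.3 122.2]
```

View pics/w1.png

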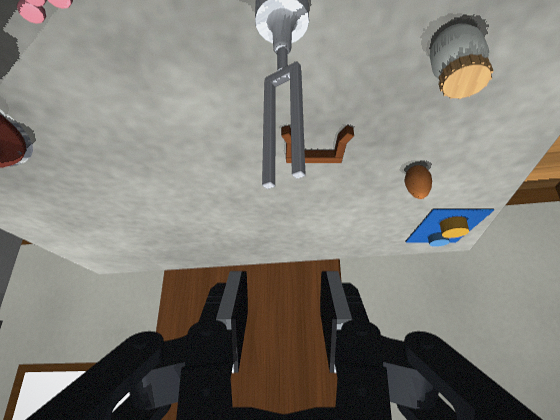

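```bash
python3 -c "
from h import *
p=eyes.get_image('wrist'); print(np.round(p['mount'],3))
d1=spotter.mark_of('fork',p); print([(np.round(x['centre'],4),x['confidence']) for x in d1])"
```

```text
[[-0.001 -0.945 -0.326  0.083]
 [ 1.    -0.001  0.001 -0.001]
 [-0.001 -0.326  0.945  0.031]
 [ 0.     0.     0.     1.   ]]
[(array([ 0.5473,  0.0998, -0.0018]), 0.64)]
```

```bash
python3 -c "
from h import *
p=eyes.get_image('wrist'); K,_,_=cam(p); M=np.array(p['mount'])
for uv in ((237,272),(330,272),(217,283),(352,283)):
    r=M[:3,:3]@np.linalg.inv(K)@np.array([*uv,1])
    for x in (-.011,.011):
        k=(x-M[0,3])/r[0]; print(uv,x,(M[:3,3]+k*r).round(4))
to([.580,.285,.30],L=40)"
```

```text
(237, 272) -0.011 [-0.011  -0.0257  0.2081]
(237, 272) 0.011 [ 0.011  -0.0199  0.1669]
(330, 272) -0.011 [-0.011  0.024  0.208]
(330, 272) 0.011 [0.011  0.0182 0.1668]
(217, 283) -0.011 [-0.011  -0.0345  0.1965]
(217, 283) 0.011 [ 0.011  -0.0266  0.158 ]
(352, 283) -0.011 [-0.011   0.0337  0.1963]
(352, 283) 0.011 [0.011  0.0257 0.1579]
t 4.5 pos [0.583  0.3134 0.454 ] q [ 0.472  0.241  1.375 -0.661  1.973  0.527] F [ 0.2 -0.9 -1.5] open 0.0321
turn left [0.0132 0.086  0.0055]
shift tool mm [ 88.6   1.1 129.2]
```

```bash
python3 -m crank '[[0.013,0.086,0.005,0,0,0,0.25],[0,0,0,18,0,26,0.25],[0,0,0,18,0,26,0.25],[0,0,0,18,0,26,0.25],[0,0,0,18,0,26,0.25],[0,0,0,10,0,15,0.25],[0,0,0,0,0,0,0.25]]'; 
python3 -c "
from h import *
to([.580,.285,.16],L=40)"
```

```text
t: 5.08
tool_pos: [0.5801, 0.292, 0.3161]
tool_rot: [2.024, 1.646, -0.707]
contact_force: [-0.3, -0.4, -0.6]
opening: 0.0321
t 5.08 pos [0.5801 0.292  0.3161] q [ 0.436  0.292  1.537 -0.548  1.728  0.67 ] F [-0.3 -0.4 -0.6] open 0.0321
turn left [ 0.0051 -0.0142 -0.0168]
shift tool mm [ 93.3  -1.  125.3]
```

```bash
python3 -m crank '[[0.005,-0.014,-0.017,0,0,0,0.25],[0,0,0,18,0,24,0.25],[0,0,0,18,0,24,0.25],[0,0,0,18,0,24,0.25],[0,0,0,18,0,24,0.25],[0,0,0,18,0,24,0.25],[0,0,0,0,0,0,0.25]]'; 
python3 -c "
from h import *
to([.580,.285,.142],L=40)
p=eyes.get_image('wrist'); cv2.imwrite('pics/w2.png',p['image'][:,:,::-1])
p=eyes.get_image('scene'); cv2.imwrite('pics/s2.png',p['image'][:,:,::-1])"
```

```text
t: 5.67
tool_pos: [0.5847, 0.281, 0.1818]
tool_rot: [2.013, 1.646, -0.702]
contact_force: [-1.5, -0.4, -0.8]
opening: 0.032
t 5.67 pos [0.5847 0.281  0.1818] q [ 0.42   0.445  1.591 -0.557  1.539  0.764] F [-1.5 -0.4 -0.8] open 0.032
turn left [ 0.0142 -0.0098 -0.0149]
shift tool mm [27.5 -6.2 28.8]
```

View pics/w2.png

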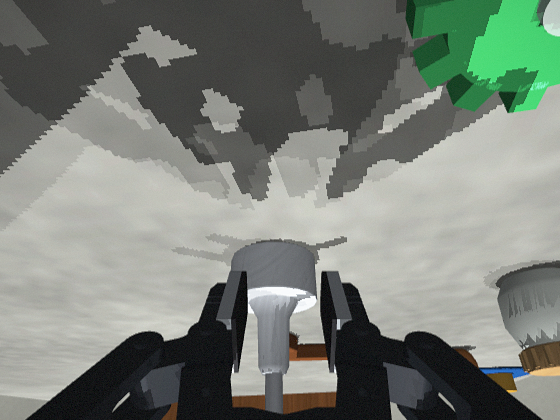

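View pics/s2.png

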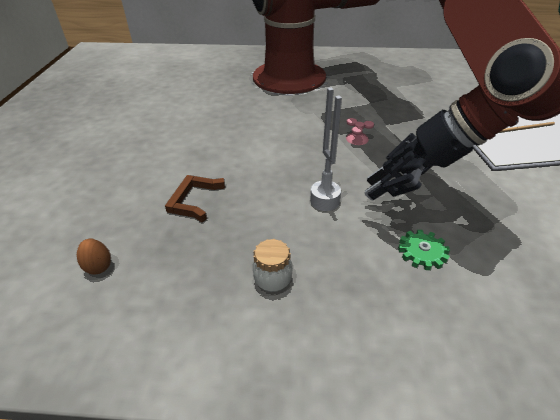

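```bash
python3 -m crank '[[0.014,-0.01,-0.015,0,0,0,0.25],[0,0,0,9,-2,9,0.25],[0,0,0,9,-2,9,0.25],[0,0,0,9,-2,9,0.25],[0,0,0,0,0,0,0.25]]'; 
python3 -c "
from h import *
to([.580,.285,.141],L=40)
for n in ('top','scene'):
  p=eyes.get_image(n); print(foot(p))
p=eyes.get_image('wrist'); cv2.imwrite('pics/w3.png',p['image'][:,:,::-1])"
```

```text
t: 6.18
tool_pos: [0.5866, 0.2893, 0.1603]
tool_rot: [2.012, 1.649, -0.697]
contact_force: [0.1, -0.2, -0.9]
opening: 0.0319
t 6.18 pos [0.5866 0.2893 0.1603] q [ 0.43   0.486  1.578 -0.555  1.516  0.784] F [ 0.1 -0.2 -0.9] open 0.0319
turn left [ 0.0182 -0.0127 -0.0136]
shift tool mm [ 7.9 -6.1 18.3]
[(np.float32(0.544), np.float32(0.1008), np.float32(27.5))]
[(np.float32(0.5447), np.float32(0.1015), np.float32(27.5))]
```

View pics/w3.png

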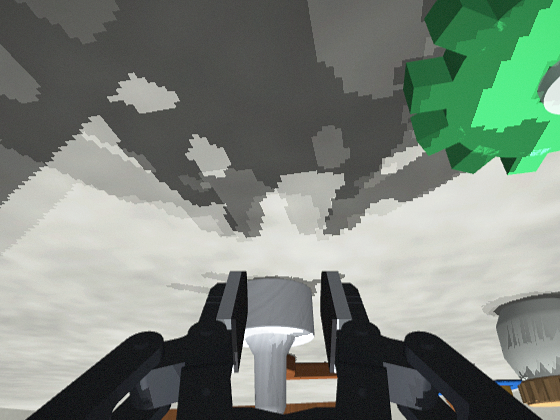

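```bash
python3 -m crank '[[0.018,-0.012,-0.014,4,-4,10,0.25],[0,0,0,4,-4,10,0.25],[0,0,0,0,0,0,0.25]]'; 
python3 -c "
from h import *
to([.580,.285,.141],L=40)
p=eyes.get_image('wrist'); cv2.imwrite('pics/w4.png',p['image'][:,:,::-1])"
```

```text
t: 6.58
tool_pos: [0.5787, 0.2842, 0.1416]
tool_rot: [2.007, 1.656, -0.726]
contact_force: [-1.2, -0.6, -0.9]
opening: 0.0324
t 6.58 pos [0.5787 0.2842 0.1416] q [ 0.428  0.5    1.597 -0.553  1.505  0.788] F [-1.2 -0.6 -0.9] open 0.0324
turn left [ 0.0021 -0.0015 -0.0013]
shift tool mm [ 1.2  1.1 -0.2]
```

View pics/w4.png

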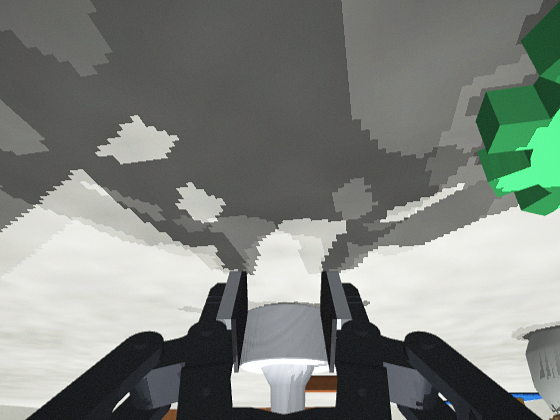

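```bash
python3 -m crank '[[0,0,0,-3.8,0,3.2,0.25],[0,0,0,-3.8,0,3.2,0.25],[0,0,0,-3.8,0,3.2,0.25],[0,0,0,-3.8,0,3.2,0.25],[0,0,0,-3.8,0,3.2,0.25],[0,0,0,-3.8,0,3.2,0.25],[0,0,0,-3.8,0,3.2,0.25],[0,0,0,0,0,0,0.25]]'
cat >> h.py <<'E'
O=np.array([.5568,-.1395])
def st(L=40,pics=None):
    to(None,L); o=ctrl.get_obs(); Rm=R.from_rotvec(o["tool_rot"]).as_matrix(); P=np.array(o["tool_pos"])
    D=np.array([[-s[0],-s[1]],[-d[0],-d[1]]])  # dock x,y
    tip=P+Rm@[-.011,0,.167]; low=P+Rm@[.011,0,.167]
    c=(tip-0.023*d)[:2]; nest=tip[:2]+0.023*d[:2]
    print("low z",low[2].round(4),"front z",tip[2].round(4),"nest in dock mm",(1000*D@(nest-O)).round(1))
    for n in ("top","scene"):
        p=eyes.get_image(n)
        for f in foot(p): print(n,f,"in dock mm",(1000*D@(np.array(f[:2])-O)).round(1))
        if pics: cv2.imwrite(f"pics/{n}{pics}.png",p["image"][:,:,::-1])
    if pics: cv2.imwrite(f"pics/w{pics}.png",eyes.get_image("wrist")["image"][:,:,::-1])
    print("d in tool",(Rm.T@d).round(3),"dockx in tool",(Rm.T@-s).round(3))
E
python3 -c "
from h import *
st(pics='5')"
```

```text
t: 7.3
tool_pos: [0.5722, 0.2459, 0.143]
tool_rot: [2.007, 1.655, -0.725]
contact_force: [0.3, -0.0, -0.4]
opening: 0.0324
t 7.3 pos [0.5722 0.2459 0.143 ] q [ 0.379  0.452  1.662 -0.576  1.468  0.763] F [ 0.3 -0.  -0.4] open 0.0324
turn left [ 0.0034 -0.0016 -0.003 ]
low z 0.0079 front z 0.022 nest in dock mm [ 57.2 242.8]
top (np.float32(0.5455), np.float32(0.1), np.float32(28.1)) in dock mm [ 56.4 233. ]
scene (np.float32(0.5447), np.float32(0.1022), np.float32(27.5)) in dock mm [ 57.6 235.1]
scene (np.float32(0.5815), np.float32(0.1), np.float32(27.3)) in dock mm [ 21.  239.8]
d in tool [-0.767  0.     0.642] dockx in tool [-0.003 -1.    -0.003]
```

View pics/w5.png

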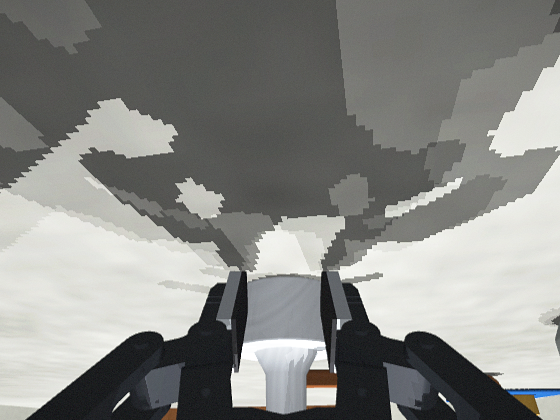

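View pics/scene5.png

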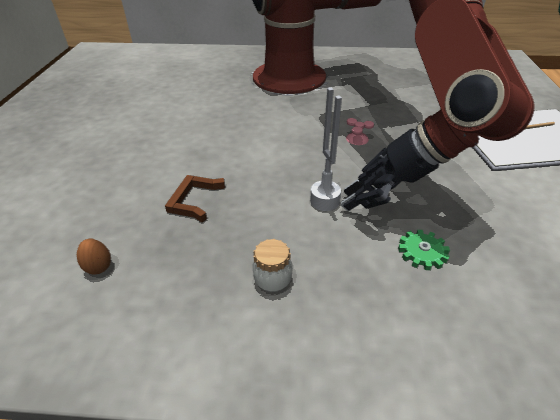

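```bash
sed -i 's/D=np.array(\[\[-s\[0\],-s\[1\]\]/D=np.array([[s[0],s[1]]/; s/"dockx in tool",(Rm.T@-s)/"dockx in tool",(Rm.T@s)/' h.py
python3 -m crank '[[0,0,0,-1.5,0,3,0.25],[0,0,0,-2.5,0,3,0.25],[0,0,0,-3,0,2.5,0.25],[0,0,0,-3,0,2.5,0.25],[0,0,0,0,0,0,0.25]]'
python3 -c "
from h import *
st(pics='6')"
```

```text
t: 7.87
tool_pos: [0.5699, 0.2326, 0.1414]
tool_rot: [2.007, 1.658, -0.719]
contact_force: [-0.0, -0.2, 0.6]
opening: 0.0316
t 7.87 pos [0.5699 0.2326 0.1414] q [ 0.361  0.438  1.684 -0.585  1.448  0.754] F [-0.  -0.2  0.6] open 0.0316
turn left [ 0.0067 -0.0051 -0.0021]
low z 0.0059 front z 0.0199 nest in dock mm [-56.4 229.8]
top (np.float32(0.544), np.float32(0.0955), np.float32(28.1)) in dock mm [-57.  228.3]
scene (np.float32(0.5447), np.float32(0.0985), np.float32(27.6)) in dock mm [-56.9 231.4]
d in tool [-0.769 -0.003  0.639] dockx in tool [0.002 1.    0.007]
```

View pics/w6.png

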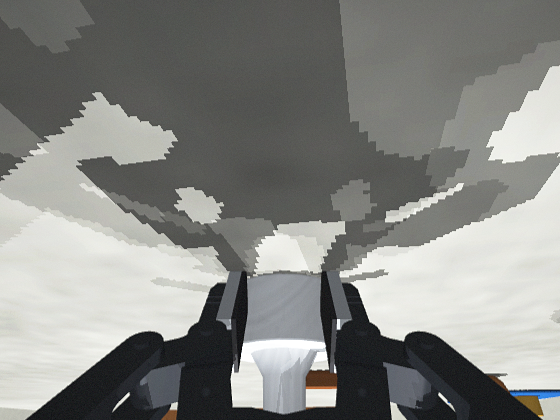

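```bash
python3 -m crank '[[0,0,0,-3.8,1,3.3,0.25],[0,0,0,-3.8,1.8,3.3,0.25],[0,0,0,-3.8,1.8,3.3,0.25],[0,0,0,-3.8,1.8,3.3,0.25],[0,0,0,-3.8,1.8,3.3,0.25],[0,0,0,-3.8,1.8,3.3,0.25]]'
python3 -c "
from h import *
st()"
```

```text
t: 8.52
tool_pos: [0.5744, 0.2008, 0.1415]
tool_rot: [2.008, 1.66, -0.715]
contact_force: [0.3, 3.1, 1.9]
opening: 0.0324
t 8.52 pos [0.5744 0.2008 0.1415] q [ 0.312  0.419  1.71  -0.604  1.416  0.722] F [0.3 3.1 1.9] open 0.0324
turn left [ 0.0072 -0.0082 -0.0014]
low z 0.0057 front z 0.0197 nest in dock mm [-45.8 199.7]
top (np.float32(0.5478), np.float32(0.0655), np.float32(27.2)) in dock mm [-47.6 199.6]
scene (np.float32(0.5492), np.float32(0.0655), np.float32(27.6)) in dock mm [-46.2 199.9]
d in tool [-0.771 -0.003  0.636] dockx in tool [0.001 1.    0.007]
```

```bash
python3 -m crank '[[0.003,-0.004,0,-3.8,1.8,3.3,0.25],[0.003,-0.004,0,-3.8,1.8,3.3,0.25],[0,0,0,-3.8,1.8,3.3,0.25],[0,0,0,-3.8,1.8,3.3,0.25],[0,0,0,-3.8,1.8,3.3,0.25],[0,0,0,-3.8,1.8,3.3,0.25],[0,0,0,-3.8,1.8,3.3,0.25],[0,0,0,-3.8,1.8,3.3,0.25]]'
python3 -c "
from h import *
st()"
```

```text
t: 9.28
tool_pos: [0.5813, 0.1543, 0.1403]
tool_rot: [2.007, 1.655, -0.731]
contact_force: [-1.4, 3.1, 1.1]
opening: 0.0323
t 9.28 pos [0.5813 0.1543 0.1403] q [ 0.239  0.403  1.736 -0.637  1.384  0.677] F [-1.4  3.1  1.1] open 0.0323
turn left [-0.0005  0.0009 -0.0013]
low z 0.0054 front z 0.0195 nest in dock mm [-31.6 154.3]
top (np.float32(0.5538), np.float32(0.0152), np.float32(27.4)) in dock mm [-32.2 151.3]
scene (np.float32(0.553), np.float32(0.0175), np.float32(27.6)) in dock mm [-33.4 153.4]
d in tool [-0.765  0.001  0.643] dockx in tool [ 0.001  1.    -0.   ]
```

```bash
python3 -m crank '[[0,0,0,-3.8,2.3,3.2,0.25],[0,0,0,-3.8,2.3,3.2,0.25],[0,0,0,-3.8,2.3,3.2,0.25],[0,0,0,-3.8,2.3,3.2,0.25],[0,0,0,-3.8,2.3,3.2,0.25],[0,0,0,-3.8,2.3,3.2,0.25],[0,0,0,-3.8,2.3,3.2,0.25]]'
python3 -c "
from h import *
st(pics='7')"
```

```text
t: 9.97
tool_pos: [0.5909, 0.114, 0.14]
tool_rot: [2.007, 1.655, -0.733]
contact_force: [-0.5, 3.4, 1.2]
opening: 0.0321
t 9.97 pos [0.5909 0.114  0.14  ] q [ 0.173  0.396  1.745 -0.664  1.349  0.633] F [-0.5  3.4  1.2] open 0.0321
turn left [-0.0016  0.0014 -0.0008]
low z 0.0052 front z 0.0193 nest in dock mm [-14.8 116.4]
top (np.float32(0.5628), np.float32(-0.0215), np.float32(27.9)) in dock mm [-16.4 117. ]
scene (np.float32(0.5665), np.float32(-0.0222), np.float32(27.5)) in dock mm [-12.7 117. ]
d in tool [-0.765  0.002  0.644] dockx in tool [ 0.001  1.    -0.002]
```

View pics/scene7.png

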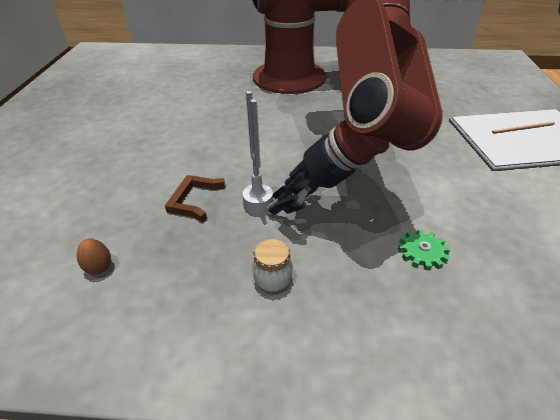

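```bash
python3 -m crank '[[0,0,0,-3.8,2.2,3.2,0.25],[0,0,0,-3.8,2.2,3.2,0.25],[0,0,0,-3.8,2.2,3.2,0.25],[0,0,0,-3.8,2.2,3.2,0.25],[0,0,0,-3.8,2.2,3.2,0.25],[0,0,0,-3.8,2.2,3.2,0.25],[0,0,0,-3.2,0.5,2.7,0.25]]'
python3 -c "
from h import *
st(pics='8')
p=eyes.get_image('top'); a=rect(p,0.018,.48,.64,-.2,.0); cv2.imwrite('pics/r8.png',a[:,:,::-1])"
```

```text
t: 10.7
tool_pos: [0.5984, 0.0757, 0.1399]
tool_rot: [2.007, 1.656, -0.732]
contact_force: [-0.3, 3.0, 1.5]
opening: 0.0318
t 10.7 pos [0.5984 0.0757 0.1399] q [ 0.111  0.392  1.752 -0.688  1.314  0.592] F [-0.3  3.   1.5] open 0.0318
turn left [-0.0011  0.0007  0.    ]
low z 0.0049 front z 0.0191 nest in dock mm [-0.  80.3]
top (np.float32(0.5695), np.float32(-0.0605), np.float32(27.5)) in dock mm [-2.5 80. ]
scene (np.float32(0.5718), np.float32(-0.0598), np.float32(27.6)) in dock mm [-0.3 81.1]
d in tool [-0.766  0.001  0.643] dockx in tool [-0.     1.    -0.001]
```

View pics/r8.png

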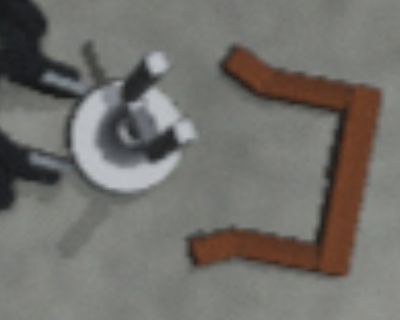

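View pics/w8.png

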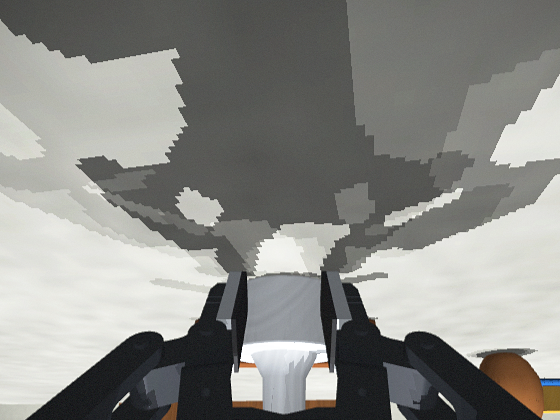

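```bash
python3 -m crank '[[0,0,0,-3.8,0.2,3.2,0.25],[0,0,0,-3.8,0,3.2,0.25],[0,0,0,-3.8,0,3.2,0.25],[0,0,0,-3.8,0,3.2,0.25],[0,0,0,-3.8,0,3.2,0.25],[0,0,0,-3.8,0,3.2,0.25],[0,0,0,-3.8,0,3.2,0.25]]'
python3 -c "
from h import *
st(pics='9')
p=eyes.get_image('top'); a=rect(p,0.018,.48,.64,-.2,.0); cv2.imwrite('pics/r9.png',a[:,:,::-1])"
```

```text
t: 11.48
tool_pos: [0.5915, 0.0403, 0.1399]
tool_rot: [2.005, 1.659, -0.728]
contact_force: [1.1, 3.2, 1.3]
opening: 0.0321
t 11.48 pos [0.5915 0.0403 0.1399] q [ 0.054  0.365  1.788 -0.71   1.274  0.559] F [1.1 3.2 1.3] open 0.0321
turn left [ 0.0016 -0.0012  0.0013]
low z 0.0048 front z 0.0189 nest in dock mm [ 0.3 44.5]
top (np.float32(0.5665), np.float32(-0.098), np.float32(28.7)) in dock mm [ 1.7 42.6]
scene (np.float32(0.5658), np.float32(-0.0958), np.float32(27.4)) in dock mm [ 0.6 44.6]
d in tool [-0.767 -0.002  0.642] dockx in tool [-0.001  1.     0.002]
```

View pics/r9.png

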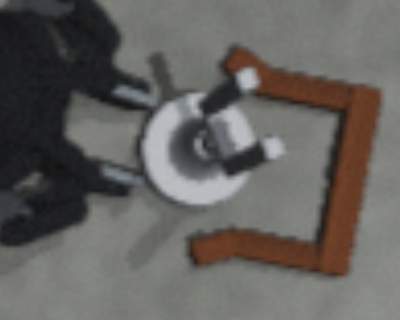

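```bash
python3 -m crank '[[0,0,0,-3.8,-0.2,3.2,0.25],[0,0,0,-3.8,-0.2,3.2,0.25],[0,0,0,-3.8,0,3.2,0.25],[0,0,0,-3.8,0,3.2,0.25],[0,0,0,-3.8,0,3.2,0.25],[0,0,0,-2.3,0,1.9,0.25]]'
python3 -c "
from h import *
st(pics='10')
p=eyes.get_image('top'); a=rect(p,0.018,.48,.64,-.2,.0); cv2.imwrite('pics/r10.png',a[:,:,::-1])"
```

```text
t: 12.18
tool_pos: [0.5857, 0.012, 0.1399]
tool_rot: [2.005, 1.661, -0.726]
contact_force: [0.8, 3.7, 0.6]
opening: 0.0318
t 12.18 pos [0.5857 0.012  0.1399] q [ 0.008  0.346  1.813 -0.727  1.242  0.531] F [0.8 3.7 0.6] open 0.0318
turn left [ 0.0027 -0.0025  0.002 ]
low z 0.0047 front z 0.0188 nest in dock mm [ 0.2 15.8]
top (np.float32(0.5597), np.float32(-0.1235), np.float32(27.2)) in dock mm [-0.2 16.3]
scene (np.float32(0.559), np.float32(-0.1258), np.float32(28.9)) in dock mm [-0.4 13.9]
d in tool [-0.768 -0.003  0.641] dockx in tool [-0.002  1.     0.003]
```

View pics/r10.png

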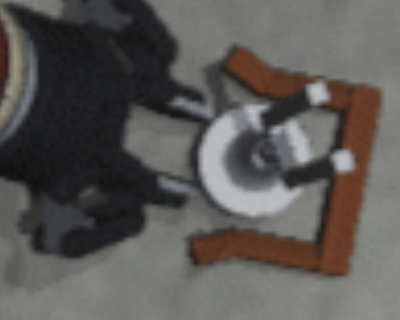

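```bash
python3 -m crank '[[0,0,0,-1.5,0,1.3,0.25],[0,0,0,-1.5,0,1.3,0.25],[0,0,0,-1.5,0,1.3,0.25],[0,0,0,-1.5,0,1.3,0.25]]'
python3 -c "
from h import *
st()"
```

```text
t: 12.72
tool_pos: [0.5845, 0.0049, 0.1399]
tool_rot: [2.005, 1.662, -0.725]
contact_force: [0.9, 3.5, 0.2]
opening: 0.0323
t 12.72 pos [0.5845 0.0049 0.1399] q [-0.004  0.341  1.818 -0.731  1.233  0.524] F [0.9 3.5 0.2] open 0.0323
turn left [ 0.0034 -0.0034  0.0024]
low z 0.0045 front z 0.0186 nest in dock mm [0.5 8.7]
top (np.float32(0.5575), np.float32(-0.131), np.float32(28.1)) in dock mm [-0.9  8.5]
scene (np.float32(0.5582), np.float32(-0.1288), np.float32(27.7)) in dock mm [-0.6 10.8]
d in tool [-0.768 -0.004  0.64 ] dockx in tool [-0.002  1.     0.003]
```

```bash
python3 -m crank '[[0,0,0,-1.5,0,1.3,0.25],[0,0,0,-1.5,0,1.3,0.25],[0,0,0,-1.5,0,1.3,0.25]]'
python3 -c "
from h import *
st()"
```

```text
t: 13.07
tool_pos: [0.5834, -0.0011, 0.1398]
tool_rot: [2.004, 1.662, -0.724]
contact_force: [1.0, 3.9, 1.1]
opening: 0.0321
t 13.07 pos [ 0.5834 -0.0011  0.1398] q [-0.014  0.338  1.823 -0.735  1.226  0.518] F [1.  3.9 1.1] open 0.0321
turn left [ 0.0039 -0.0034  0.0025]
low z 0.0045 front z 0.0186 nest in dock mm [0.7 2.5]
top (np.float32(0.5552), np.float32(-0.1362), np.float32(27.8)) in dock mm [-2.2  2.9]
scene (np.float32(0.5582), np.float32(-0.1385), np.float32(28.0)) in dock mm [1.2 1.2]
d in tool [-0.768 -0.004  0.64 ] dockx in tool [-0.003  1.     0.004]
```

1 mm steps until the force rises against the back rail.

```bash
python3 -m crank '[[0,0,0,-0.8,0,0.6,0.25],[0,0,0,-0.8,0,0.6,0.25]]'; python3 -m crank '[[0,0,0,-0.8,0,0.6,0.25]]'
python3 -m crank '[[0,0,0,-0.8,0,0.6,0.25]]'
python3 -c "
from h import *
st(pics='11')"
```

```text
t: 13.33
tool_pos: [0.583, -0.0034, 0.1399]
tool_rot: [2.005, 1.662, -0.724]
contact_force: [1.0, 6.6, 0.2]
opening: 0.0321
t: 13.42
tool_pos: [0.583, -0.0039, 0.1401]
tool_rot: [2.006, 1.662, -0.722]
contact_force: [0.6, 9.9, 2.4]
opening: 0.0323
t: 13.5
tool_pos: [0.583, -0.0043, 0.1403]
tool_rot: [2.008, 1.663, -0.719]
contact_force: [0.5, 9.0, 2.8]
opening: 0.0321
t 13.5 pos [ 0.583  -0.0043  0.1403] q [-0.02   0.335  1.825 -0.733  1.221  0.513] F [0.5 9.  2.8] open 0.0321
turn left [ 0.0048 -0.008   0.0012]
low z 0.0045 front z 0.0185 nest in dock mm [ 1. -0.]
top (np.float32(0.5552), np.float32(-0.1393), np.float32(27.9)) in dock mm [-1.6 -0.1]
scene (np.float32(0.5582), np.float32(-0.137), np.float32(27.5)) in dock mm [0.9 2.7]
d in tool [-0.771 -0.004  0.637] dockx in tool [-0.001  1.     0.005]
```

```bash
python3 -m crank '[[0,0,0,1.5,0,-1.3,0.25],[0,0,0,3.8,0,-3.2,0.25],[0,0,0,3.8,0,-3.3,0.25],[0,0,0,5,0,-4.5,0.25],[0,0,0,7,0,-7,0.25],[0,0,0,7,0,-7,0.25],[0,0,0,7,0,-9,0.25],[0,0,0,0,0,0,0.25]]'
python3 -c "
from h import *
st(pics='12')
p=eyes.get_image('top'); a=rect(p,0.018,.48,.64,-.2,.0); cv2.imwrite('pics/r12.png',a[:,:,::-1])"
```

```text
t: 14.32
tool_pos: [0.592, 0.0479, 0.1444]
tool_rot: [2.007, 1.662, -0.727]
contact_force: [0.1, 0.4, -0.4]
opening: 0.0319
t 14.32 pos [0.592  0.0479 0.1444] q [ 0.066  0.361  1.783 -0.701  1.286  0.559] F [ 0.1  0.4 -0.4] open 0.0319
turn left [ 0.0011 -0.0038  0.0023]
low z 0.009 front z 0.0231 nest in dock mm [-0.6 52.3]
scene (np.float32(0.5582), np.float32(-0.137), np.float32(27.5)) in dock mm [0.9 2.7]
scene (np.float32(0.5928), np.float32(-0.1242), np.float32(27.4)) in dock mm [32.5 21.8]
d in tool [-0.768 -0.003  0.64 ] dockx in tool [-0.002  1.     0.001]
```

View pics/r12.png

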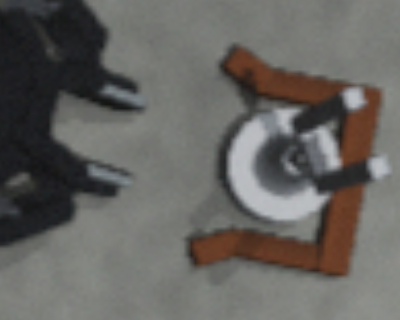

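View pics/scene12.png

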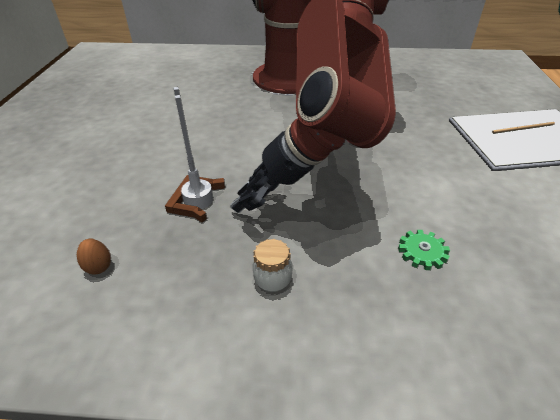

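View pics/w12.png

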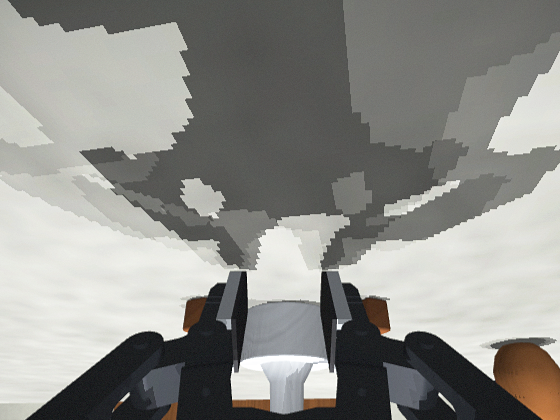

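```bash
python3 -m crank '[[0,0,0,0,0,-20,0.25],[0,0,0,0,0,-25,0.25],[0,0,0,0,0,-25,0.25],[0,0,0,0,0,-10,0.25],[0,0,0,0,0,0,0.25],[0,0,0,0,0,0,0.25]]'
python3 - <<'E'
from h import *
st()
for n in ("top","scene"):
    p=eyes.get_image(n)
    for q in ("fork","prongs","dock","jar","egg","gear"):
        print(n,q,[(np.round(x["centre"],4).tolist(),round(x["confidence"],2)) for x in spotter.mark_of(q,p)[:1]])
p=eyes.get_image("top"); a=rect(p,0.03,.48,.64,-.2,.0); cv2.imwrite('pics/r13.png',cv2.resize(a[:,:,::-1],(800,640))[:600])
E
```

```text
t: 15.02
tool_pos: [0.5999, 0.0948, 0.2046]
tool_rot: [2.012, 1.659, -0.738]
contact_force: [-0.5, 0.2, -1.6]
opening: 0.0321
t 15.02 pos [0.5999 0.0948 0.2046] q [ 0.14   0.305  1.731 -0.658  1.42   0.54 ] F [-0.5  0.2 -1.6] open 0.0321
turn left [-0.0086 -0.0009  0.0017]
low z 0.0696 front z 0.0837 nest in dock mm [-3.4 99.6]
top (np.float32(0.5552), np.float32(-0.1378), np.float32(27.9)) in dock mm [-1.9  1.4]
scene (np.float32(0.5582), np.float32(-0.137), np.float32(27.5)) in dock mm [0.9 2.7]
d in tool [-0.767  0.004  0.642] dockx in tool [-0.002  1.    -0.009]
top fork [([0.559, -0.1454, -0.0005], 0.69)]
top prongs [([0.5619, -0.1397, 0.0288], 0.87)]
top dock []
top jar []
top egg [([0.7287, -0.2581, -0.0049], 0.59)]
top gear []
scene fork [([0.5559, -0.1436, 0.0004], 0.92)]
scene prongs [([0.5575, -0.1368, 0.0299], 0.91)]
scene dock []
scene jar [([0.7349, 0.0221, 0.0014], 0.93)]
scene egg [([0.7329, -0.2589, 0.0034], 0.79)]
scene gear [([0.6598, 0.2592, -0.0024], 0.74)]
```

View pics/r13.png

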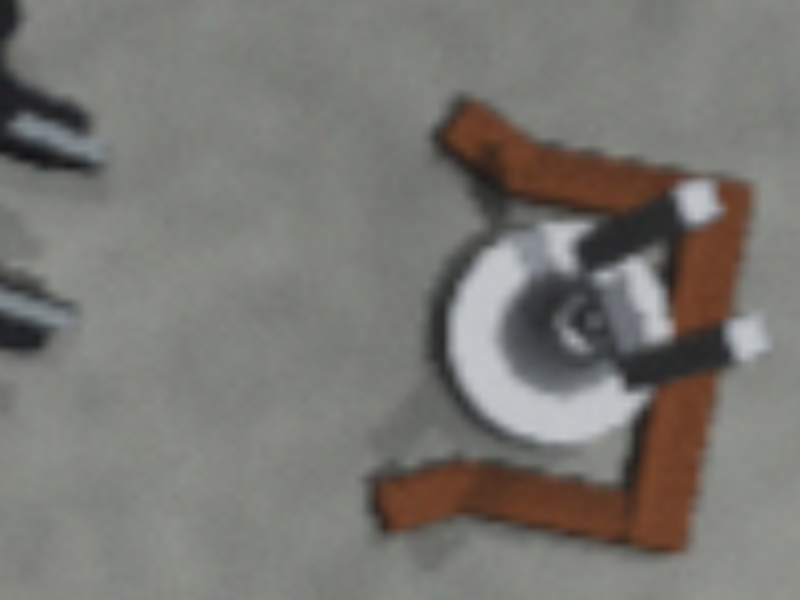

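```bash
python3 -c "
from station import ctrl
print(ctrl.finish_job())"
```

```text
the job is handed in; nothing more can be done
None
```

The fork stands upright in the dock against the back rail, and I handed the job in at about 15 s.

**How:** I leaned the fingers 40° and opened them to 32 mm so the low fingertips cradled the foot. I pushed it diagonally onto the dock's axis, then straight in until it stopped. I backed the hand straight out and lifted it clear.

**Checks:**
- **Home against the rail:** The push force rose from about 3.5 N to 9–10 N when the foot reached the back rail. At that moment the fingertip position put the fork at y ≈ 0 mm in the dock frame.
- **Final position:** The foot circle read x −1.9, y +1.4 mm from the top camera and x +0.9, y +2.7 mm from the scene camera. The final top picture shows the foot against the rail with gaps to both cheeks.
- **Bystanders:** The jar, egg and gear were all found within about 6 mm of their start positions, the detector's usual scatter.
- **Hand:** It was about 70 mm above the shelf and roughly 100 mm back from the fork, with no contact force showing.

**Misses and disagreements:**
- **Detector misses:** In the last pictures it found the dock in neither camera. It missed the jar and the gear in the top one, so those two were checked from the scene camera only.
- **Detector vs circle fits:** Its fork mark came out about 4–6 mm further toward the rail than where home lies, which the rail rules out. I trusted the circle fits and the contact force instead.

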